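Free a snapped-in coil with the pry lever and hold it up to the inspection camera

TASK

Take the pry lever from its holder, hook its toe under the overhanging front edge of the coil that is snapped into a nest on the round plate, and lift until that edge snaps past the spring balls and stays nose-up, fingers off the coil; then stand the lever back in its holder. Pick the coil out and hold it still in the air for the inspection camera, bobbin upward, its front edge (the one with brass tags) centred on the lens axis 90 mm before the lens and its base pointing straight along that axis, which slopes slightly. Finish while still holding it there; never touch the camera or its stand, and leave everything else where it stands.

Things in the scene. Friction and masses are not known exactly. Their poses are not given: they have to be found in the camera images.
- coil: Coil, 60 to 130 g: black base plate 70 x 40 x 4 mm (x, y, z; origin: centre of its underside, z up) with a yellow-wound bobbin lying on it, axis along y. Its front edge, x = -35 mm, has three brass tags on top and overhangs the nest by 23 mm. Snapped in it lies level; freed it rests nose-up by about 0.23 rad, front edge about 16 mm higher.
- coil_tags (a point): Middle of the front edge of the coil's base, on its upper face, (-35, 0, 4) mm in the coil's frame.
- coil_bobbin (a point): Centre of the coil's bobbin, (8, 0, 30) mm in the coil's frame. Its two tan flanges, 40 mm in diameter, have flat outer faces at y = -17 and +17 mm (34 mm over both): grip across these. The winding between is 33 mm in diameter.
- nest: Aluminium nest of the coil on the round plate (12 mm thick); origin under it, 12 mm above the table; axes as the snapped-in coil's (front -x). Coil underside 40 mm above this origin, 1 mm play. The pedestal begins at x = -12 mm; in front of it the space under the coil's overhang is open. Rear stop at x = 36 mm. A like nest 170 mm away holds only a bare bobbin.
- nest_detent (a point): Midway between the two sprung brass balls, (-12, 0, 48) mm in the nest's frame. They overlap the base plate's long edges by 1.7 mm from steel housings at x -19 to -1, y 23 to 39 mm on either side, 53 mm high above the nest's origin. Freeing takes about 8 to 10 N upward near the front edge, which stays up once raised about 18 mm.
- pry_lever: Upright pry lever, 130 mm tall, 120 g; origin on the handle's axis at the underside of its foot, z up. Steel foot 4 mm thick, 16 mm wide, from x = -10 to +19 mm: the long side, +x, is the toe. Stem 6 x 16 mm; black handle 20 x 20 mm from z = 55 to 130 mm. At the start it stands in the holder, its origin 4 mm above the table.
- pry_toe (a point): Tip of the lever's toe, (19, 0, 4) mm in the lever's frame, on the toe's upper face.
- holder: Fixed dark steel holder for the lever, an open pocket 45 x 32 mm outside (x, y), 37 x 24 mm inside, rim 44 mm high, inner floor 4 mm above the table; on an 85 x 70 x 4 mm plate. Origin under its centre, z up.
- holder_spot (a point): Point on the pocket's floor where the lever's origin stands, (-4.5, 0, 4) mm in the holder's frame; the lever's toe then points along the holder's +x.
- camera_head: Inspection camera. Origin at the centre of the lens front; it looks along its own -x, 0.35 rad below level; z its upper side, y level. White ring 48 mm across around the lens; it reaches 155 mm back along +x. Show the coil with its x along this frame's -x, its y along -y, its z along z. Its height differs from run to run.
- camera_focus (a point): Point 90 mm in front of the lens on its axis: the place for point coil_tags.
- camera_stand: Column and heavy base of the inspection camera: base 110 x 100 x 14 mm, column 22 mm thick and 374 mm high, 30 mm from the origin along +x, i.e. behind the camera. Origin under the base, 20 mm off its centre. Do not touch.
- bare_bobbin: Bare tan bobbin without winding, 34 mm across and 34 mm tall, standing on the other nest. Leave alone.
- flux_bottle: Amber bottle, 48 mm across, 110 mm tall. Leave alone.
- wire_spool: Metal spool, 64 mm across, 44 mm tall. Leave alone.
- screwdriver: Screwdriver lying on the table, 170 mm long. Leave alone.
- paste_jar: White jar, 56 mm across, 50 mm tall. Leave alone.
There are look-alikes about, which are no part of the job. Leave any purple look-alike of the coil alone.

How it is judged:
By the outcome, as a careful person would: the job done as asked, in the order asked, and still so for the second after the job is handed in, while the arm keeps its last pose, push and grip.
It also fails if it takes over 61 s, if anything falls off the work surface, if the arm or the gripper's body presses on something with over 40 N, if the wrist force passes 120 N, or if a joint passes its speed limit or range.

ROBOT

A 6-joint arm with a two-finger parallel gripper is mounted at the origin on the work surface. World frame = base frame: x ahead of the robot, y to its left, z up, the work surface at z = 0. Lengths are in mm, angles in rad, forces in N, time in s.
With the tool pointing down it reaches from about 275 to 1000 mm from the base axis. Payload 8.4 kg.
Tool frame: the origin (TCP) lies at the very end of the fingers, on their centre line; the grasp point (between the pads) lies 19 mm behind it; z points along the fingers, y is the direction in which the jaws open and shut (so a half turn about z gives the same grasp; the last joint's range is limited). The gripper opens to 85 mm and grips with 20 to 120 N. Pads are 22 mm wide; open, the fingers measure 114 mm over their backs; the gripper's body (76 mm by 85 mm) begins 54 mm behind the grasp point. The pads swing forward as they close: fully open they stand 13 mm farther back than shut.
Start: joints at [-1.334, 0.353, 1.633, -0, 1.155, -0.002], TCP at [147.834, -607.267, 231.281] pointing down, gripper open.
Joint ranges: [-2.63, 2.63], [-0.92, 2.1], [0.06, 2.66], [-1.3, 4.44], [0, 2.69], [-3.02, 3.02]. Speed limits (rad/s): [2.22, 2.22, 2.79, 3.14, 3.14, 3.14].

INTERFACE

Orientations are given as [roll, pitch, yaw] about the fixed x, y, z axes, in that order (R = Rz(yaw) Ry(pitch) Rx(roll)).
In Python, from rig import sense, grab_frame, get_calibration, sign_off, boxes_of, trace gives the robot as it stands.
- The arm moves only by the tool servo_tool, never from a script. Its argument "rows" is a list of rows, each a list of 3 entries, a list of its own where there are three numbers: the finger opening in mm, from 0 to 85.4, then the shift along the tool's x, y, z in mm, then the turn, a rotation vector about the tool's x, y, z in degrees. A call has 1 to 8 rows; each row shifts and turns the commanded pose from where the row before left it, along the tool's axes as they then stand; what a row does not reach is not made up. A row lasts 1/8 s, in which the tool goes at most 62.5 mm and 10.7 degrees, less where a joint would pass 70% of its speed; a pose out of reach is approached as far as the arm can. A call is refused whole if a number of a shift passes 62.5 or a number of a turn 10.7, either way. A call with a gripper value outside its range is refused whole. The fingers move at their own pace and stop on an object; "force" is the grip in N (left out, the last holds). Time passes only in rows, so rows that do not move let the fingers close. It gives the time, the measured TCP pose, the force and the opening at its end, in the units of the state.
- sense(): the state, without advancing time (a new reading comes with each control period).
- grab_frame(name): name is "scene" or "top"; returns the picture (420x560x3 uint8, blue, green, red); there is no depth.
- get_calibration(name): a dict with "intrinsics" (3x3 intrinsics, pixels), "k1" (the pictures are not rectified: a ray, as slopes to the right and down, at radius r is drawn at 1 + k1 r^2 times it, then the intrinsics apply), "world_to_cam" (4x4, takes a point from world to camera coordinates). Camera axes: x right, y down, z forward; pixel columns grow to the right and rows downward; lengths in mm; the calibration is good to about 2 mm. A picture is of the moment at which its call begins. get_calibration takes no time and is no camera call.
- sign_off(): hands the job in, once; it reports no verdict.
Trained networks look in the newest picture that a camera, given by its name, has taken for a name from the list of things; names that differ only in an ending like _2 or _b are one class to them, and where a whole thing is asked for, a point or a joint stands for the part that bears it (a point fixed in the world has none). Each returns a list of dicts, best first, with "conf" (0 to 1); they miss things now and then, are a little off and sometimes report something else, mostly with a low value. They report only what shows in the picture. A call takes as long as a camera call. They do not tell look-alikes from the thing itself.
- boxes_of(camera, thing): "centre" ([x, y, z] in mm, in the coordinates of the camera as it stood for that picture, good to about 4 mm: the middle of the surface that is visible of it).
- trace(camera, thing): "mask" (420x560 bool, what is visible of it).
The state is a dict: "clock": time; "qpos": joint angles; "qvel": joint speeds; "joint_efforts": joint torques, N m; "eef_pos": TCP position; "tcp_rot": TCP orientation; "contact_force": force on the tool from outside, world axes, zero at the start; "wrist_torque": the same for the moment, N m; "opening": opening from 0.0 (shut) to 1.0 (fully open).
Only numpy, scipy, OpenCV 4.12 (cv2) and the standard library are available. Lean on these libraries where they do the work, as an engineer would, in place of code of your own. Each camera call takes 0.05 s, during which the arm holds its last target. There are 200 camera calls.

## Working session

There is one attempt and no reset: what is moved stays moved. The work goes in short steps, Python scripts to look and compute and a tool call to move; the robot and the scene stay as the last step left them, time stands still between calls to the robot, and variables do not carry over. Pictures are saved under pics/ and viewed, about 8 in all and at most 12, crops included, and the job is handed in when it is done.

Besides the shell and the picture viewer there is one more tool, called after "Call:" as a command line: name --argument value ..., lists and objects as JSON in quotes. servo_tool: Moves the arm, as the interface text tells. Its arguments: {"type":"object","properties":{"rows":{"type":"array","items":{"type":"array"}},"force":{"type":"number"}},"required":["rows"]}

```bash
ls; mkdir -p pics
python3 - <<'E'
from rig import *
import cv2,numpy as np
print(sense())
for n in("scene","top"):
    f=grab_frame(n);cv2.imwrite(f"pics/{n}0.png",f)
    c=get_calibration(n);print(n,c)
    T=np.linalg.inv(np.array(c["world_to_cam"]))
    for t in ["coil","nest","pry_lever","holder","camera_head","camera_stand","coil_tags","coil_bobbin","nest_detent","pry_toe","camera_focus","holder_spot"]:
        for d in boxes_of(n,t)[:3]:
            p=T@np.r_[d["centre"],1];print(t,round(d["conf"],2),p[:3].round(0))
E
```

```text
pics
{'clock': 0.0, 'qpos': array([-1.33441471e+00,  3.53671564e-01,  1.63411506e+00,  3.79967183e-06,
        1.15520269e+00, -2.38335491e-03]), 'qvel': array([-0.00026941, -0.00036305, -0.00025474,  0.00145986, -0.0020542 ,
       -0.00113525]), 'joint_efforts': array([-1.32578898e-03, -6.05252910e+01, -3.42063010e+01, -1.93603682e-04,
        9.69224959e-03,  8.22156653e-05]), 'eef_pos': array([ 147.71611188, -606.81227963,  230.55521749]), 'tcp_rot': array([-3.14019600e+00, -6.80282477e-06,  2.38763434e-01]), 'contact_force': array([-0.17909828,  0.34030661, -0.49262004]), 'wrist_torque': array([-0.04036459,  0.01335932, -0.04927185]), 'opening': 0.9985105283332466}
scene {'intrinsics': array([[477.07114828,   0.        , 272.97485   ],
       [  0.        , 477.07114828, 210.87302355],
       [  0.        ,   0.        ,   1.        ]]), 'k1': 0.05897171013862998, 'world_to_cam': array([[-7.58672188e-01,  6.51408205e-01,  9.15766864e-03,
         4.50254930e+02],
       [ 3.37677039e-01,  4.05224018e-01, -8.49569134e-01,
        -8.05928098e+01],
       [-5.57127211e-01, -6.4145
[... 1347 characters left out ...]
0.88 [625.  29.  59.]
coil 0.75 [761. -54.  14.]
coil 0.66 [810. 210.  21.]
nest 0.55 [609.  37.  61.]
nest 0.52 [624.  35.  64.]
pry_lever 0.56 [451. 292. 129.]
holder 0.67 [443. 292.   5.]
camera_head 0.55 [ 490. -380.  288.]
camera_head 0.2 [622. 311.  78.]
camera_stand 0.8 [ 485. -406.  273.]
coil_tags 0.9 [812. 214.  24.]
coil_tags 0.63 [629.  30.  60.]
coil_tags 0.57 [760. -57.   7.]
coil_bobbin 0.75 [756. -62.   5.]
coil_bobbin 0.57 [811. 213.  17.]
coil_bobbin 0.52 [624.  32.  60.]
nest_detent 0.7 [604.  38.  54.]
nest_detent 0.57 [701. 242.  50.]
nest_detent 0.52 [449. 291. 124.]
camera_focus 0.95 [ 495. -379.  290.]
holder_spot 0.72 [625.  26.  59.]
holder_spot 0.6 [442. 289.  11.]
```

Run:
```python
import cv2
for n in("scene","top"):
    f=cv2.imread(f"pics/{n}0.png");cv2.imwrite(f"pics/{n}0b.png",cv2.resize(f,(800,600),interpolation=cv2.INTER_CUBIC))
```

```text
(no output)
```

View pics/scene0b.png

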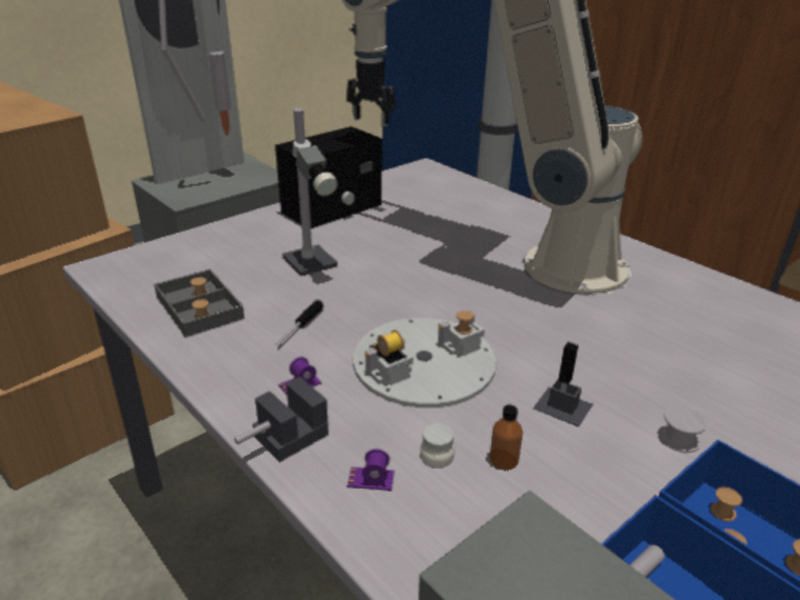

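View pics/top0b.png

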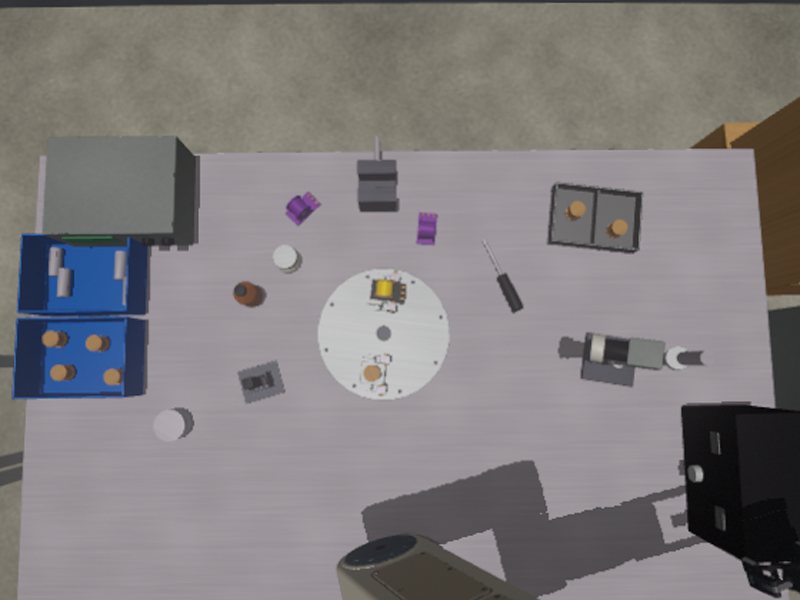

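Scene picture: the yellow coil is on the far nest (390,345), its bare-bobbin twin on the near nest at (465,325), purple look-alikes at (300,370) and (375,465), lever in holder at (567,380), camera at (315,180). In top, the coil is at (385,290) with tags to the right (−y), purple ones at (302,208) and (427,228), and the lever at (262,382). I choose the yellow coil; next come close crops.

Run:
```python
import cv2,numpy as np
s=cv2.imread("pics/scene0.png");t=cv2.imread("pics/top0.png")
def c(im,x,y,w=57,h=43): # centre in 800-scale
    x=int(x*.7);y=int(y*.7);r=im[y-h//2:y-h//2+h,x-w//2:x-w//2+w];return cv2.resize(r,(398,298),interpolation=cv2.INTER_CUBIC)
m=np.vstack([np.hstack([c(t,385,290),c(s,392,358)]),np.hstack([c(t,262,382),c(s,567,382,76,57)])])
cv2.imwrite("pics/m1.png",m)
m=np.vstack([np.hstack([c(t,625,355,114,86),c(s,310,160)]),np.hstack([c(t,373,372),c(s,462,332)])])
cv2.imwrite("pics/m2.png",m)
```

```text
(no output)
```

View pics/m1.png

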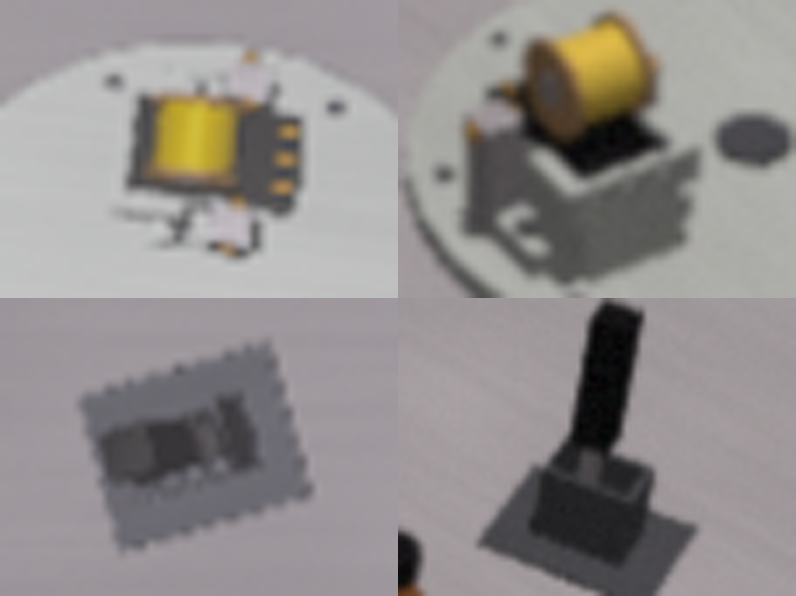

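View pics/m2.png

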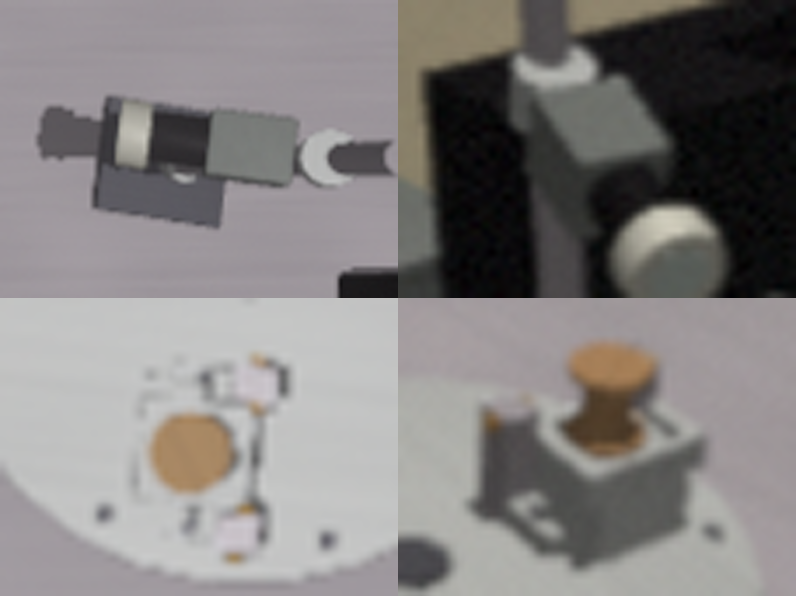

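The crops confirm the yellow-wound black coil with brass tags to the right (−y), with bare bobbin on the other nest. Now I fit poses from clicked features in both views.

```bash
cat > h.py <<'E'
import numpy as np,cv2
from rig import *
from scipy.spatial.transform import Rotation as R
from scipy.optimize import least_squares
CAL={n:get_calibration(n) for n in("scene","top")}
def proj(n,P):
    c=CAL[n];T=np.array(c["world_to_cam"]);p=np.atleast_2d(P)@T[:3,:3].T+T[:3,3]
    s=p[:,:2]/p[:,2:];s=s*(1+c["k1"]*(s**2).sum(1,keepdims=True));K=c["intrinsics"]
    return s*K[0,0]+K[:2,2]
def crop(x0,y0,s,pts): return (np.array(pts,float)+.5)/s-.5+[x0,y0]
def pose(x,y,z,yaw,P): return np.asarray(P,float)@R.from_euler('z',yaw).as_matrix().T+[x,y,z]
E
cat > fit.py <<'E'
from h import *
# coil
tp=crop(241,182,6.98,[(140,98),(128,188),(302,118),(295,212),(197,139),(250,85),(227,224)])
M=[(35,-20,4),(35,20,4),(-35,-20,4),(-35,20,4),(8,0,46.5),(-10,-31,13),(-10,31,13)]
sc=crop(246,229,6.98,[(155,88)]);Ms=[(8,-17,30)]
def f(p): return np.r_[(proj("top",pose(p[0],p[1],52,p[2],M))-tp).ravel(),(proj("scene",pose(p[0],p[1],52,p[2],Ms))-sc).ravel()]
r=least_squares(f,[625,35,1.5],loss='soft_l1');print("coil",r.x.round(3),f(r.x).round(1))
# holder
tp=crop(155,246,6.98,[(80,100),(268,45),(312,194),(122,254)])
H=[(-42.5,35,4),(42.5,35,4),(42.5,-35,4),(-42.5,-35,4)]
for y0 in(-1.3,1.85):
    sc=crop(358,239,5.237,[(80,247),(299,229),(197,147),(222,14)])
    Hs=[(42.5,35,4),(-42.5,-35,4)] if y0<0 else [(-42.5,-35,4),(42.5,35,4)]
    # which corners appear left/right decided below
    best=None
    for a in H:
        for b in H:
            if a[0]*b[0]<0 and a[1]*b[1]<0:
                S=[a,b,(-4.5,0,55+4),(-4.5,0,134)]
                o=[H,[H[2],H[3],H[0],H[1]]][0]
                g=lambda p:np.r_[(proj("top",pose(p[0],p[1],0,p[2],o))-tp).ravel(),(proj("scene",pose(p[0],p[1],0,p[2],S))-sc).ravel()]
                if y0>0: g=lambda p:np.r_[(proj("top",pose(p[0],p[1],0,p[2],[H[2],H[3],H[0],H[1]]))-tp).ravel(),(proj("scene",pose(p[0],p[1],0,p[2],S))-sc).ravel()]
                q=least_squares(g,[450,295,y0],loss='soft_l1')
                if best is None or q.cost<best[0]: best=(q.cost,q.x.round(3),g(q.x).round(1),q.x)
    print("holder",best[:3]); x=best[3]
    n=lambda P:proj("top",pose(x[0],x[1],0,x[2],P))
    print(" topcrop handle top, stem, pocket rim +x:",((n([(-4.5,0,134),(-4.5,0,30),(22.5,0,44),(-22.5,0,44)])-[155,246]+.5)*6.98).round(0).tolist())
# camera
im={n:cv2.imread(f"pics/{n}0.png").astype(int) for n in CAL}
def ring(n,x0,x1,y0,y1):
    a=im[n];m=np.zeros(a.shape[:2],np.uint8);w=(a[y0:y1,x0:x1].min(2)>105)
    m[y0:y1,x0:x1]=w;k,l,st,_=cv2.connectedComponentsWithStats(m);i=1+st[1:,4].argmax();c=np.argwhere(l==i)[:,::-1].astype(np.int32)
    print(n,st[i]);return cv2.convexHull(c).reshape(-1,2).astype(float)
m=boxes_of
rs=ring("scene",218,240,122,142);b=im["top"][228:258,408:428]
a=im["top"];tw=np.argwhere((a[225:265,405:432].min(2)>150)&(a[225:265,405:432,0]<a[225:265,405:432,2]))
for row in a[232:256:2,408:428]: print([int(v.min()) for v in row])
print()
for row in a[240:241,408:428]: print(row.tolist())
a=im["scene"]
for row in a[120:144:2,214:244]: print([int(v.min()) for v in row])
E
python3 fit.py
```

```text
coil [627.143  28.027   1.429] [-0.  -0.  -0.1  0.4  0.3  0.2 -0.4  0.1 -0.2  0.  -0.2 -0.3  0.4  0.6
 -1.1  0.7]
holder (np.float64(5.436901276160595), array([445.175, 298.156,  -1.281]), array([-0. ,  0. ,  0.1, -0.5,  0.2,  0.4,  0.3,  0.3, -1.5, -0.7, -1.7,
       -0.1,  1.8,  0.7,  1.5,  1.8]))
 topcrop handle top, stem, pocket rim +x: [[110.0, 162.0], [173.0, 154.0], [227.0, 136.0], [124.0, 168.0]]
holder (np.float64(2.7433945843650585), array([443.917, 300.459,   1.861]), array([-0.8,  0.5, -0.7, -0.1, -0.5,  0.9, -0.5,  0.8, -0.5, -0.5, -0.6,
        0.2, -0.6, -0.3, -1. ,  0.8]))
 topcrop handle top, stem, pocket rim +x: [[127.0, 158.0], [188.0, 151.0], [118.0, 171.0], [222.0, 139.0]]
scene [221 122  13   8  61]
[150, 150, 134, 125, 129, 132, 138, 139, 147, 150, 150, 151, 151, 151, 151, 150, 151, 152, 152, 152]
[151, 136, 89, 80, 91, 92, 91, 119, 125, 124, 120, 118, 130, 132, 137, 135, 131, 129, 131, 139]
[148, 106, 59, 82, 91, 90, 100, 141, 150, 147, 147, 145, 143, 141, 139, 117, 88, 83, 85, 85]
[148, 105, 62, 61, 57, 57, 116, 154, 160, 159, 158, 158, 157, 156, 153, 99, 49,
[... 1760 characters left out ...]
 13, 8, 9]
[66, 49, 23, 14, 13, 18, 44, 69, 81, 85, 81, 84, 86, 86, 85, 86, 87, 86, 82, 81, 61, 32, 9, 9, 8, 7, 12, 10, 11, 4]
[69, 55, 30, 13, 14, 7, 11, 28, 68, 83, 83, 84, 85, 83, 82, 83, 82, 80, 67, 42, 19, 10, 9, 10, 14, 6, 33, 76, 120, 121]
[67, 59, 33, 12, 10, 12, 9, 10, 20, 37, 49, 61, 62, 56, 57, 49, 38, 22, 17, 12, 15, 8, 7, 8, 20, 56, 110, 138, 139, 119]
[68, 65, 41, 11, 5, 15, 9, 6, 12, 9, 9, 11, 14, 7, 13, 10, 6, 14, 1, 6, 12, 8, 11, 9, 29, 73, 101, 106, 97, 88]
[69, 65, 39, 17, 8, 10, 8, 10, 13, 13, 1, 9, 12, 4, 9, 10, 6, 12, 11, 11, 10, 11, 11, 16, 16, 44, 66, 80, 84, 85]
[70, 64, 44, 21, 4, 7, 7, 6, 6, 12, 12, 13, 12, 5, 7, 7, 12, 6, 8, 6, 7, 10, 7, 12, 9, 11, 27, 42, 62, 76]
```

```bash
cat > fit2.py <<'E'
from h import *
sc=[(y,l,r) for y,l,r in[(122,222.5,232.5),(124,220.5,234.5),(126,219.2,235),(128,218.7,235.5),(130,219,235.3),(132,220,234.3),(134,221.7,232.7),(136,223.7,231)]]
tp=[(236,414,423.2),(238,413.7,423.1),(240,413.4,423),(242,413.4,422.8),(244,413.2,422.5),(246,412.8,422.3),(248,412.6,422),(250,412.6,421.6)]
pt=lambda L:[(l,y) for y,l,r in L]+[(r,y) for y,l,r in L]
C={"scene":pt(sc)+[(227,120.2)],"top":pt(tp)+[(419,233.2),(417,252.8)]}
bt=crop(380,205,3.491,[(208,108),(299,118),(292,187),(207,178)])
bs=crop(189,91,6.98,[(137,97),(224,77),(274,150),(182,172)])
t=np.linspace(0,2*np.pi,48,endpoint=False)
def cam(p,P): return np.asarray(P,float)@(R.from_euler('z',p[3])*R.from_euler('y',-.35)).as_matrix().T+p[:3]
# own -x is view dir, looking down .35: -x axis => z down
def f(p):
    L,x1,w,h=p[4:];o=[]
    P=[(x,24*np.cos(a),24*np.sin(a)) for x in(0,L) for a in t]
    for n in C:
        q=cv2.convexHull(proj(n,cam(p,P)).astype(np.float32))
        o+=[cv2.pointPolygonTest(q,(float(a),float(b)),True) for a,b in C[n]]
    # corners, top view order: front(+left side img upper = world +x)...
    s=S
    c=[(x1,s*w,h),(155,s*w,h),(155,-s*w,h),(x1,-s*w,h)]
    o+=list((proj("top",cam(p,c))-bt).ravel())
    cs=[(155,-s*w,h),(155,s*w,h),(x1,s*w,h),(x1,-s*w,h)] if ORD else [(155,s*w,h),(155,-s*w,h),(x1,-s*w,h),(x1,s*w,h)]
    o+=list((proj("scene",cam(p,cs))-bs).ravel()) 
    return np.array(o)
for S in(1,-1):
  for ORD in(0,1):
    r=least_squares(f,[495,-370,270,-1.5,25,60,25,25],loss='soft_l1',diff_step=1e-4,x_scale=[10,10,10,.1,10,10,10,10])
    print(S,ORD,r.cost.round(2),r.x.round(3)); 
    if r.cost<40: print(f(r.x).round(1)); best=r.x;bS=S
# overlay
ims={n:cv2.resize(cv2.imread(f"pics/{n}0.png"),None,fx=6,fy=6,interpolation=cv2.INTER_CUBIC) for n in CAL}
def draw(im,n,P,col):
    q=((proj(n,P)+.5)*6-.5).astype(int);cv2.polylines(im,[q.reshape(-1,1,2)],True,col,1)
def box(x0,x1,y0,y1,z): return [(x0,y0,z),(x1,y0,z),(x1,y1,z),(x0,y1,z)]
def holder(h,n):
    im=ims[n].copy()
    for P,col in[(box(-22.5,22.5,-16,16,44),(0,255,255)),(box(-18.5,18.5,-12,12,44),(0,255,0)),(box(-42.5,42.5,-35,35,4),(255,0,255)),(box(-14.5,5.5,-10,10,59),(0,0,255)),(box(-14.5,5.5,-10,10,134),(0,0,255)),(box(-7.5,-1.5,-8,8,44),(255,255,0))]:
        draw(im,n,pose(h[0],h[1],0,h[2],P),col)
    x,y=((proj(n,[[h[0],h[1],60]])[0])*6).astype(int);return im[y-150:y+150,x-200:x+200]
c=ims["scene"].copy();draw(c,"scene",cam(best,[(0,24*np.cos(a),24*np.sin(a)) for a in t]),(0,0,255))
L,x1,w,h=best[4:];draw(c,"scene",cam(best,[(x1,w,h),(155,w,h),(155,-w,h),(x1,-w,h)]),(0,255,0));draw(c,"scene",cam(best,[(0,0,0),(-90,0,0)]),(255,0,255))
x,y=(proj("scene",[best[:3]])[0]*6).astype(int)
m=np.vstack([np.hstack([holder((445.2,298.2,-1.281),"scene"),holder((443.9,300.5,1.861),"scene")]),np.hstack([c[y-150:y+150,x-200:x+200],holder((443.9,300.5,1.861),"top")])])
cv2.imwrite("pics/m3.png",m)
E
python3 fit2.py
```

```text
1 0 65.43 [ 500.541 -320.061  242.244   -1.697   22.463   60.923   23.75     7.668]
1 1 95.88 [ 500.464 -320.298  242.343   -1.676   22.232   61.439   21.291    1.703]
-1 0 65.43 [ 500.542 -320.061  242.243   -1.697   22.464   60.923  -23.75     7.675]
-1 1 95.88 [ 500.462 -320.3    242.343   -1.676   22.23    61.436  -21.293    1.706]Traceback (most recent call last):
  File "fit2.py", line 39, in <module>
    c=ims["scene"].copy();draw(c,"scene",cam(best,[(0,24*np.cos(a),24*np.sin(a)) for a in t]),(0,0,255))
                                             ^^^^
NameError: name 'best' is not defined
```

```bash
sed -i 's/L,x1,w,h=p\[4:\]/L,x1,w,h,x2=p[4:]/; s/155,\([s-]\)/x2,\1/g; s/L,x1,w,h=best\[4:\]/L,x1,w,h,x2=best[4:]/; s/(155,w,h),(155,-w,h)/(x2,w,h),(x2,-w,h)/; s/60,25,25\]/60,25,25,140]/; s/10,10,10,10\])/10,10,10,10,10])/; s/r.cost<40/ORD==0 and S==1/' fit2.py; sed -i 's/(155,/(x2,/g' fit2.py; python3 fit2.py
```

```text
1 0 3.7 [ 500.618 -321.25   242.418   -1.724   21.246   58.306   23.293   20.24
  113.192]
[ 0.1  0.1  0.1  0.1  0.1 -0.2  0.1  0.1 -0.3 -0.8 -0.   0.1 -0.  -0.
 -0.2 -0.8  0.2  0.1  0.  -0.1  0.2  0.2 -0.  -0.   0.1  0.  -0.1 -0.2
 -0.2 -0.1 -0.1  0.   0.2 -1.   0.9  0.6  0.4 -0.4  0.2 -0.2  0.4 -1.
 -0.1 -1.6 -0.4 -0.7  0.  -0.1  0.2 -0.4 -0.3]
1 1 57.13 [ 500.601 -321.21   242.44    -1.712   21.306   58.785   20.183   20.8
  113.806]
-1 0 3.7 [ 500.62  -321.249  242.421   -1.724   21.246   58.306  -23.293   20.237
  113.193]
-1 1 57.13 [ 500.601 -321.211  242.439   -1.712   21.306   58.785  -20.183   20.801
  113.805]
```

View pics/m3.png

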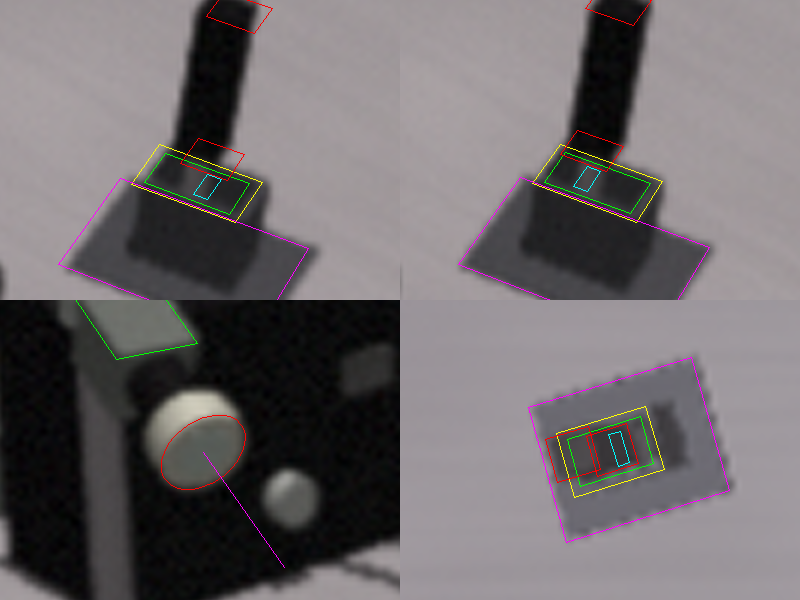

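Overlay: the second holder pose (toe along +y, top right and bottom right) matches handle and rim; lens ring ellipse (200,450) also fits. Holder (444,300), yaw 1.861. Lens (500.6,−321.2,242.4), yaw about −1.73. Coil (627,28), yaw 1.429. I move towards the lever now.

Call:
servo_tool --rows '[[85, [25, -40, 2], [0, 0, 0]], [85, [25, -40, 2], [0, 0, 0]], [85, [25, -40, 2], [0, 0, 0]], [85, [25, -40, 2], [0, 0, 0]], [85, [25, -40, 2], [0, 0, 0]], [85, [25, -40, 2], [0, 0, 0]], [85, [25, -40, 2], [0, 0, 0]], [85, [25, -40, 2], [0, 0, 0]]]' --force 80

```text
clock: 2.3
eef_pos: [266.8, -247.8, 215.5]
tcp_rot: [3.141, -0.001, 0.238]
contact_force: [1.5, -0.4, -0.8]
opening: 0.992
```

Call:
servo_tool --rows '[[85, [25, -40, 2], [0, 0, 0]], [85, [25, -40, 2], [0, 0, 0]], [85, [25, -40, 2], [0, 0, 0]], [85, [25, -40, 2], [0, 0, 0]], [85, [25, -40, 2], [0, 0, 0]], [85, [25, -40, 2], [0, 0, 0]], [85, [25, -40, 2], [0, 0, 0]], [85, [25, -40, 2], [0, 0, 0]]]'

```text
clock: 3.3
eef_pos: [385.6, 110.9, 199.5]
tcp_rot: [3.141, -0.001, 0.239]
contact_force: [1.2, -0.6, 0.8]
opening: 0.992
```

Call:
servo_tool --rows '[[85, [25, -40, 2], [0, 0, 0]], [85, [25, -40, 2], [0, 0, 0]], [85, [25, -40, 2], [0, 0, 0]], [85, [15, -30, 2], [0, 0, -3]], [85, [0, 0, 0], [0, 0, 0]]]'

```text
clock: 3.92
eef_pos: [437.5, 278.1, 191.1]
tcp_rot: [-3.141, -0.0, 0.294]
contact_force: [0.0, -0.0, 0.0]
opening: 0.995
```

```bash
cat > go.py <<'E'
from h import *
def delta(T,Rt):
    s=sense();r=R.from_euler('xyz',s["tcp_rot"])
    d=r.inv().apply(np.array(T)-s["eef_pos"]);rv=(r.inv()*Rt).as_rotvec(degrees=True)
    print("t",round(s["clock"],2),"tcp",s["eef_pos"].round(1),"rot",s["tcp_rot"].round(3),"F",s["contact_force"].round(1),"open",round(s["opening"]*85.4,1))
    print("shift(tool)",d.round(1),"|",round(np.linalg.norm(d)),"turn",rv.round(1))
    return d,rv
down=lambda yaw:R.from_euler('xyz',[np.pi,0,yaw])
E
python3 - <<'E'
from go import *
delta([445.2,296.2,185],down(.2907))
E
```

```text
t 3.92 tcp [437.5 278.1 191.1] rot [-3.141 -0.     0.294] F [ 0. -0.  0.] open 85.0
shift(tool) [ 12.6 -15.1   6.1] | 21 turn [-0.  -0.   0.2]
```

Call:
servo_tool --rows '[[85, [12.6, -15.1, 20], [0, 0, 0]], [85, [0, 0, 21], [0, 0, 0]], [85, [0, 0, 0], [0, 0, 0]]]'

```text
clock: 4.3
eef_pos: [443.6, 292.9, 149.1]
tcp_rot: [3.14, 0.003, 0.291]
contact_force: [0.6, -0.7, 0.3]
opening: 0.992
```

Run:
```python
from go import *
delta([445.2,296.2,90],down(.2907))
o=[]
for n in("scene","top"):
    f=grab_frame(n);p=proj(n,[[445.2,296.2,130]])[0].astype(int)
    im=cv2.resize(f,None,fx=6,fy=6,interpolation=cv2.INTER_CUBIC)
    q=((proj(n,[sense()["eef_pos"]])[0]+.5)*6).astype(int);cv2.circle(im,tuple(q),4,(0,0,255),1)
    x,y=p*6;o.append(im[max(y-220,0):,:][:440,max(x-195,0):][:,:390])
cv2.imwrite("pics/g1.png",np.hstack(o))
```

```text
t 4.3 tcp [443.6 292.9 149.1] rot [3.14e+00 3.00e-03 2.91e-01] F [ 0.6 -0.7  0.3] open 84.7
shift(tool) [ 2.7 -2.8 59.1] | 59 turn [ 0.1  0.2 -0. ]
```

View pics/g1.png

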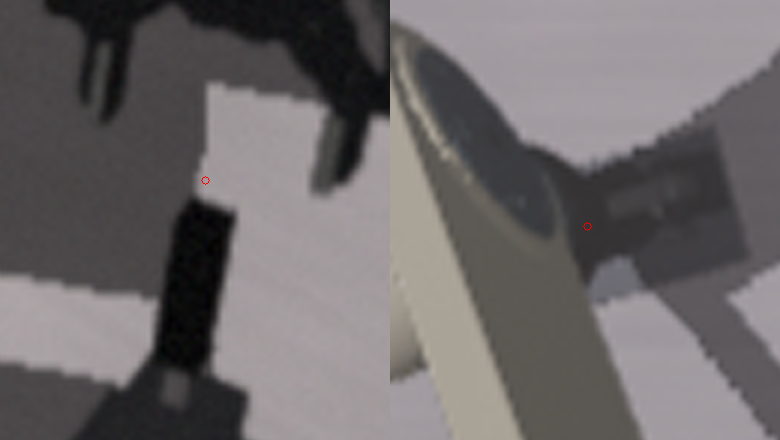

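The fingertips at (105,120) and (325,190) straddle the handle top (212,205), centred within about 2 mm. Descend and grip.

Call:
servo_tool --rows '[[85, [1.3, -1.5, 15], [0, 0, 0]], [85, [0, 0, 22], [0, 0, 0]], [85, [0, 0, 22], [0, 0, 0]], [85, [0, 0, 0], [0, 0, 0]], [15, [0, 0, 0], [0, 0, 0]], [15, [0, 0, 0], [0, 0, 0]], [15, [0, 0, 0], [0, 0, 0]], [15, [0, 0, 0], [0, 0, 0]]]'

```text
clock: 5.4
eef_pos: [446.0, 296.4, 91.9]
tcp_rot: [-3.141, -0.001, 0.291]
contact_force: [0.2, -0.0, 2.6]
opening: 0.223
```

Call:
servo_tool --rows '[[5, [0, 0, 0], [0, 0, 0]], [5, [0, 0, 0], [0, 0, 0]], [5, [0, 0, 0], [0, 0, 0]], [5, [0, 0, 0], [0, 0, 0]]]'

```text
clock: 5.9
eef_pos: [446.1, 296.4, 91.9]
tcp_rot: [-3.141, -0.001, 0.291]
contact_force: [-1.1, -0.9, 6.0]
opening: 0.225
```

Call:
servo_tool --rows '[[5, [0, 0, -12], [0, 0, 0]], [5, [0, 0, -24], [0, 0, 0]], [5, [0, 0, -40], [0, 0, 0]], [5, [0, 0, -40], [0, 0, 0]], [5, [4, 24, 0], [0, 0, 0]], [5, [8, 48, 0], [0, 0, 0]], [5, [8, 48, 0], [0, 0, 0]], [5, [8, 48, 0], [0, 0, 0]]]'

```text
clock: 6.9
eef_pos: [521.0, 141.9, 207.9]
tcp_rot: [-3.142, -0.0, 0.292]
contact_force: [0.4, 0.8, -1.8]
opening: 0.227
```

Call:
servo_tool --rows '[[5, [8, 48, 0], [0, 0, 0]], [5, [8, 48, 0], [0, 0, 0]], [5, [8, 48, 0], [0, 0, 0]], [5, [8, 48, 0], [0, 0, 0]], [5, [2, 22, 0], [0, 0, 0]], [5, [0, 0, 15], [0, 0, 8.3]], [5, [0, 0, 15], [0, 0, 8.3]], [5, [0, 0, 15], [0, 0, 8.2]]]'

```text
clock: 7.9
eef_pos: [614.2, -51.6, 162.1]
tcp_rot: [-3.141, 0.001, -0.146]
contact_force: [-0.3, -0.3, -1.1]
opening: 0.223
```

Call:
servo_tool --rows '[[5, [0, 0, 15], [0, 0, 0]], [5, [0, 0, 0], [0, 0, 0]], [5, [0, 0, 0], [0, 0, 0]]]'

```text
clock: 8.28
eef_pos: [614.9, -51.9, 147.7]
tcp_rot: [-3.142, -0.0, -0.14]
contact_force: [0.4, -0.9, -0.8]
opening: 0.222
```

Run:
```python
from go import *
c=np.array([627.1,28,0]);xc=np.array([np.cos(1.429),np.sin(1.429),0])
delta(c-80*xc+[0,0,130],down(-.142))
o=[]
for n in("scene","top"):
    f=grab_frame(n);cv2.imwrite(f"pics/{n}1.png",f)
    p=proj(n,[[620,-10,80]])[0].astype(int)
    im=cv2.resize(f,None,fx=6,fy=6,interpolation=cv2.INTER_CUBIC)
    s=sense();L=s["eef_pos"]-[0,0,87.9];r=R.from_euler('xyz',s["tcp_rot"]);lx=-r.as_matrix()[:,1]
    if lx@xc<0:lx=-lx
    ly=np.cross([0,0,1],lx)
    for P in[[L+a*lx+b*ly+[0,0,4] for a,b in((19,8),(19,-8),(-10,-8),(-10,8))],[c+a*xc+b*np.cross([0,0,1],xc)+[0,0,56] for a,b in((-35,20),(-35,-20),(35,-20),(35,20))]]:
        cv2.polylines(im,[((proj(n,P)+.5)*6).astype(int).reshape(-1,1,2)],True,(0,0,255),1)
    x,y=p*6;o.append(im[max(y-240,0):,:][:480,max(x-200,0):][:,:400])
cv2.imwrite("pics/g2.png",np.hstack(o))
```

```text
t 8.28 tcp [614.9 -51.9 147.7] rot [-3.142 -0.    -0.14 ] F [ 0.4 -0.9 -0.8] open 19.0
shift(tool) [ 0.8 -0.8 17.7] | 18 turn [-0.  -0.   0.1]
```

View pics/g2.png

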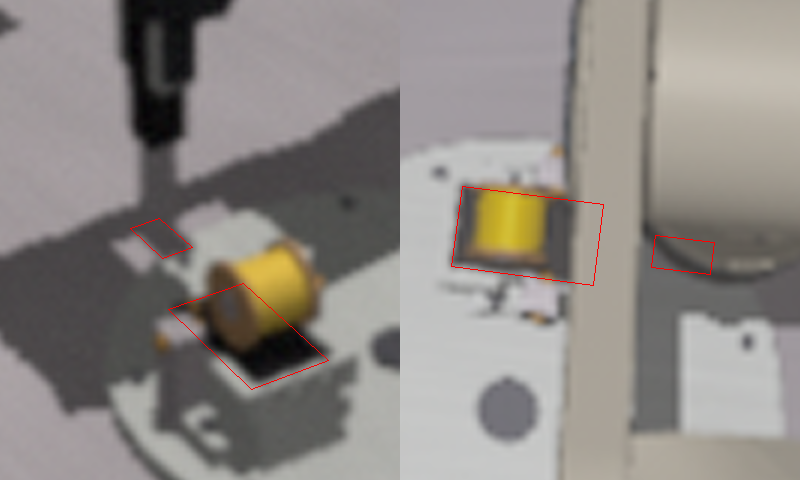

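The lever foot at about (160,238) in the left half stands in front of the coil, and the model outlines agree within about 4 mm. Descend, then feed the toe under with force checks.

Call:
servo_tool --rows '[[5, [0.8, 0, 10], [0, 0, 0]], [5, [0, 0, 8], [0, 0, 0]], [5, [0, -10, 0], [0, 0, 0]], [5, [0, -10, 0], [0, 0, 0]], [5, [0, -8, 0], [0, 0, 0]], [5, [0, -5, 0], [0, 0, 0]], [5, [0, 0, 0], [0, 0, 0]]]'

```text
clock: 9.25
eef_pos: [620.2, -19.0, 129.4]
tcp_rot: [-3.142, -0.0, -0.141]
contact_force: [-0.1, 0.2, -0.9]
opening: 0.227
```

Call:
servo_tool --rows '[[5, [0, -2, 0], [0, 0, 0]], [5, [0, -1, 0], [0, 0, 0]], [5, [0, 0, 0], [0, 0, 0]]]'

```text
clock: 9.62
eef_pos: [620.5, -16.6, 129.3]
tcp_rot: [3.142, 0.0, -0.142]
contact_force: [-0.4, -0.3, -1.5]
opening: 0.223
```

Call:
servo_tool --rows '[[5, [0, -2, 0], [0, 0, 0]], [5, [0, -1, 0], [0, 0, 0]], [5, [0, 0, 0], [0, 0, 0]]]'

```text
clock: 10.0
eef_pos: [621.0, -13.4, 129.3]
tcp_rot: [-3.142, -0.0, -0.142]
contact_force: [0.3, -1.0, -1.2]
opening: 0.225
```

Call:
servo_tool --rows '[[5, [0, -1, 0], [0, 0, 0]], [5, [0, -1, 0], [0, 0, 0]], [5, [0, 0, 0], [0, 0, 0]]]'

```text
clock: 10.38
eef_pos: [621.2, -11.5, 129.3]
tcp_rot: [-3.142, 0.0, -0.142]
contact_force: [0.2, 0.3, -1.5]
opening: 0.226
```

Call:
servo_tool --rows '[[5, [0, 0, -3], [0, 0, 0]], [5, [0, 0, -3], [0, 0, 0]], [5, [0, 0, -2], [0, 0, 0]], [5, [0, 0, 0], [0, 0, 0]]]'

```text
clock: 10.88
eef_pos: [621.3, -11.6, 137.4]
tcp_rot: [-3.142, -0.0, -0.142]
contact_force: [0.6, -0.0, -2.8]
opening: 0.225
```

Call:
servo_tool --rows '[[5, [0, 0, -2], [0, 0, 0]], [5, [0, 0, -2], [0, 0, 0]], [5, [0, 0, 0], [0, 0, 0]]]'

```text
clock: 11.25
eef_pos: [621.5, -11.6, 141.7]
tcp_rot: [-3.142, -0.0, -0.142]
contact_force: [-0.4, -0.4, -1.3]
opening: 0.224
```

Call:
servo_tool --rows '[[5, [0, 0, -3], [0, 0, 0]], [5, [0, 0, -3], [0, 0, 0]], [5, [0, 0, 0], [0, 0, 0]]]'

```text
clock: 11.62
eef_pos: [621.6, -11.5, 148.0]
tcp_rot: [-3.141, -0.001, -0.142]
contact_force: [0.3, -0.2, -2.0]
opening: 0.226
```

Run:
```python
from go import *
o=[]
for n in("scene","top"):
    f=grab_frame(n);cv2.imwrite(f"pics/{n}2.png",f)
    p=proj(n,[[620,10,80]])[0].astype(int)
    im=cv2.resize(f,None,fx=6,fy=6,interpolation=cv2.INTER_CUBIC)
    x,y=p*6;o.append(im[max(y-240,0):,:][:480,max(x-200,0):][:,:400])
cv2.imwrite("pics/g3.png",np.hstack(o))
```

```text
(no output)
```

View pics/g3.png

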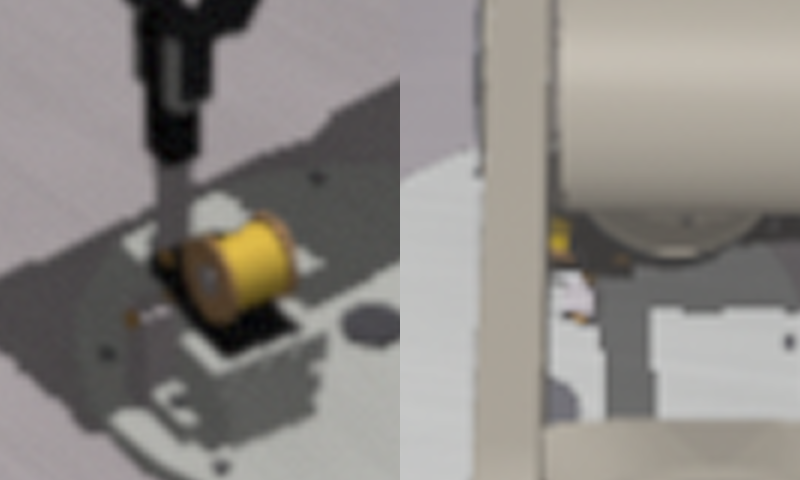

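The coil is tilting: its tags at (165,260) are up and the stem is in front of them. Continue to about 21 mm.

Call:
servo_tool --rows '[[5, [0, 0, -3], [0, 0, 0]], [5, [0, 0, -3], [0, 0, 0]], [5, [0, 0, 0], [0, 0, 0]]]'

```text
clock: 12.1
eef_pos: [621.4, -11.6, 153.6]
tcp_rot: [-3.142, -0.0, -0.142]
contact_force: [-0.3, 1.1, -1.2]
opening: 0.217
```

Call:
servo_tool --rows '[[5, [0, 0, -3], [0, 0, 0]], [5, [0, 0, 0], [0, 0, 0]], [5, [0, 0, 0], [0, 0, 0]]]'

```text
clock: 12.48
eef_pos: [621.2, -11.6, 156.3]
tcp_rot: [3.142, -0.0, -0.142]
contact_force: [-0.4, -0.6, -1.8]
opening: 0.225
```

```bash
cat > yel.py <<'E'
from go import *
def yel(f):
    f=f.astype(int);p=proj("scene",[[627,28,80]])[0].astype(int)
    m=np.zeros(f.shape[:2],bool);m[p[1]-25:p[1]+25,p[0]-25:p[0]+25]=1
    m&=(f[...,2]>130)&(f[...,1]>110)&(f[...,0]<90);a=np.argwhere(m);return a.mean(0)[::-1].round(2),len(a)
E
python3 - <<'E'
from yel import *
f=grab_frame("scene");cv2.imwrite("pics/scene3.png",f)
for i in(0,1,2,3): print(yel(cv2.imread(f"pics/scene{i}.png")))
E
```

```text
(array([274.95, 237.15]), 93)
(array([274.9 , 237.09]), 93)
(array([276.63, 236.78]), 95)
(array([277.08, 236.97]), 96)
```

Call:
servo_tool --rows '[[5, [0, 0, 4], [0, 0, 0]], [5, [0, 0, 5], [0, 0, 0]], [5, [0, 0, 5], [0, 0, 0]], [5, [0, 0, 2], [0, 0, 0]], [5, [0, 0, 0], [0, 0, 0]]]'

```text
clock: 13.15
eef_pos: [621.2, -11.5, 140.0]
tcp_rot: [-3.142, 0.0, -0.142]
contact_force: [0.1, 0.2, -1.3]
opening: 0.224
```

Run:
```python
from yel import *
f=grab_frame("scene");cv2.imwrite("pics/scene4.png",f);print(yel(f),sense()["eef_pos"],sense()["contact_force"])
def pv(th):
    P=R.from_euler('y',th).apply(np.array([8,0,30])-[35,0,0])+[35,0,0]
    return proj("scene",pose(627.1,28,52,1.429,P))[0]
print([(t,(pv(t)-pv(0)).round(2)) for t in(.06,.12,.18,.23,.3)])
```

```text
(array([276.54, 236.69]), 93) [621.30146207 -11.51640596 140.25417951] [ 0.49889747 -0.75754183 -1.10299168]
[(0.06, array([ 0.38, -0.14])), (0.12, array([ 0.78, -0.23])), (0.18, array([ 1.2 , -0.27])), (0.23, array([ 1.56, -0.26])), (0.3, array([ 2.09, -0.18]))]
```

The yellow centroid shifted by 1.6 px, which is θ≈0.23 rad, while the toe is low, so the coil rests nose-up on its own. Retreat and return the lever.

Call:
servo_tool --rows '[[5, [0, 10, 0], [0, 0, 0]], [5, [0, 20, 0], [0, 0, 0]], [5, [0, 20, 0], [0, 0, 0]], [5, [0, 0, -20], [0, 0, 0]], [5, [0, 0, -30], [0, 0, -8]], [5, [0, 0, -20], [0, 0, -8.4]], [5, [0, 0, 0], [0, 0, -8.4]], [5, [0, 0, 0], [0, 0, 0]]]'

```text
clock: 14.2
eef_pos: [614.0, -62.3, 210.6]
tcp_rot: [3.141, -0.0, 0.289]
contact_force: [0.0, -0.0, -1.0]
opening: 0.22
```

Run:
```python
from yel import *
delta([446.1,296.4,208],down(.291));print(yel(grab_frame("scene")))
```

```text
t 14.2 tcp [614.  -62.3 210.6] rot [ 3.141 -0.     0.289] F [ 0. -0. -1.] open 18.8
shift(tool) [ -58.7 -391.7    2.4] | 396 turn [ 0.  -0.  -0.1]
(array([276.57, 236.61]), 100)
```

Call:
servo_tool --rows '[[5, [-7, -47, 0], [0, 0, 0]], [5, [-7, -47, 0], [0, 0, 0]], [5, [-7, -47, 0], [0, 0, 0]], [5, [-7, -47, 0], [0, 0, 0]], [5, [-7, -47, 0], [0, 0, 0]], [5, [-7, -47, 0], [0, 0, 0]], [5, [-7, -47, 0], [0, 0, 0]], [5, [-7, -47, 0], [0, 0, 0]]]'

```text
clock: 15.25
eef_pos: [451.9, 283.9, 210.0]
tcp_rot: [3.141, 0.0, 0.287]
contact_force: [0.6, 0.6, -1.3]
opening: 0.225
```

Call:
servo_tool --rows '[[5, [-2.7, -15.7, 0], [0, 0, 0]], [5, [0, 0, 20], [0, 0, 0]], [5, [0, 0, 20], [0, 0, 0]], [5, [0, 0, 0], [0, 0, 0]], [5, [0, 0, 0], [0, 0, 0]]]'

```text
clock: 15.88
eef_pos: [446.1, 297.0, 170.8]
tcp_rot: [3.142, -0.0, 0.29]
contact_force: [0.3, -0.4, -0.4]
opening: 0.219
```

Run:
```python
from yel import *
delta([446.1,296.4,91.9],down(.291))
```

```text
t 15.88 tcp [446.1 297.  170.8] rot [ 3.142 -0.     0.29 ] F [ 0.3 -0.4 -0.4] open 18.7
shift(tool) [-0.2  0.6 78.9] | 79 turn [ 0.  -0.  -0.1]
```

Call:
servo_tool --rows '[[5, [-0.2, 0.6, 20], [0, 0, 0]], [5, [0, 0, 20], [0, 0, 0]], [5, [0, 0, 12], [0, 0, 0]], [5, [0, 0, 8], [0, 0, 0]], [5, [0, 0, 8], [0, 0, 0]], [5, [0, 0, 6], [0, 0, 0]], [5, [0, 0, 3], [0, 0, 0]], [5, [0, 0, 0], [0, 0, 0]]]'

```text
clock: 16.88
eef_pos: [445.5, 296.7, 93.2]
tcp_rot: [3.142, 0.0, 0.291]
contact_force: [-0.0, 0.1, -1.0]
opening: 0.223
```

Call:
servo_tool --rows '[[5, [0, 0, 1], [0, 0, 0]], [5, [0, 0, 0], [0, 0, 0]], [40, [0, 0, 0], [0, 0, 0]], [85, [0, 0, 0], [0, 0, 0]], [85, [0, 0, 0], [0, 0, 0]], [85, [0, 0, 0], [0, 0, 0]], [85, [0, 0, -10], [0, 0, 0]], [85, [0, 0, -20], [0, 0, 0]]]'

```text
clock: 17.88
eef_pos: [445.1, 296.4, 122.5]
tcp_rot: [3.141, 0.001, 0.291]
contact_force: [-0.0, -0.4, 0.1]
opening: 0.994
```

Call:
servo_tool --rows '[[85, [0, 0, -40], [0, 0, 0]], [85, [0, 0, -50], [0, 0, 0]], [85, [0, 0, 0], [0, 0, 0]]]'

```text
clock: 18.25
eef_pos: [447.7, 298.2, 216.9]
tcp_rot: [-3.139, -0.008, 0.291]
contact_force: [0.1, -0.1, -0.7]
opening: 0.995
```

```bash
cat > tgt.py <<'E'
from yel import *
# freed coil pose
Rc=R.from_euler('z',1.429)*R.from_euler('y',.23)
# rotation about rear lower edge
o=R.from_euler('z',1.429).apply(R.from_euler('y',.23).apply([-35,0,0])+[35,0,0])+[627.1,28,52]
Rt=Rc*R.from_euler('x',np.pi)   # tool z = -coil z, tool x = coil x
G=np.array([9,0,33.])           # grasp point in coil frame
tcp=lambda up:o+Rc.apply(G-[0,0,19]+[0,0,up])
E
python3 - <<'E'
from tgt import *
print("coil o",o.round(1),"x",Rc.apply([1,0,0]).round(2),"tcp0",tcp(0).round(1),Rt.as_euler('xyz').round(3))
delta(tcp(110),Rt);print(yel(grab_frame("scene")))
E
```

```text
coil o [627.2  28.9  60. ] x [ 0.14  0.96 -0.23] tcp0 [628.9  40.7  71.6] [3.142 0.23  1.429]
t 18.25 tcp [447.7 298.2 216.9] rot [-3.139 -0.008  0.291] F [ 0.1 -0.1 -0.7] open 84.9
shift(tool) [109.9 275.9  38.5] | 299 turn [ -7.4 -12.2 -64.9]
(array([276.41, 236.8 ]), 97)
```

Call:
servo_tool --rows '[[85, [18, 46, 0], [0, 0, 0]], [85, [18, 46, 0], [0, 0, 0]], [85, [18, 46, 0], [0, 0, 0]], [85, [18, 46, 0], [0, 0, 0]], [85, [18, 46, 0], [0, 0, 0]], [85, [20, 46, 8], [0, 0, 0]], [85, [0, 0, 15], [-1.1, -1.7, -9.3]], [85, [0, 0, 10], [-1.1, -1.7, -9.3]]]'

```text
clock: 19.3
eef_pos: [629.1, 62.4, 177.1]
tcp_rot: [3.115, 0.068, 0.619]
contact_force: [0.6, -0.6, 0.2]
opening: 0.996
```

Call:
servo_tool --rows '[[85, [0, 0, 0], [-1.1, -1.7, -9.3]], [85, [0, 0, 0], [-1.1, -1.7, -9.3]], [85, [0, 0, 0], [-1.1, -1.7, -9.3]], [85, [0, 0, 0], [-1.1, -1.7, -9.3]], [85, [0, 0, 0], [-0.8, -2, -9.1]], [85, [0, 0, 0], [0, 0, 0]], [85, [0, 0, 0], [0, 0, 0]]]'

```text
clock: 20.18
eef_pos: [629.5, 63.5, 178.6]
tcp_rot: [-3.137, 0.239, 1.426]
contact_force: [-0.0, -1.1, -0.9]
opening: 0.996
```

Run:
```python
from tgt import *
delta(tcp(110),Rt);delta(tcp(45),Rt)
```

```text
t 20.18 tcp [629.5  63.5 178.6] rot [-3.137  0.239  1.426] F [-0.  -1.1 -0.9] open 85.1
shift(tool) [ 2.4  2.6 -0.6] | 4 turn [-0.3  0.5 -0.2]
t 20.18 tcp [629.5  63.5 178.6] rot [-3.137  0.239  1.426] F [-0.  -1.1 -0.9] open 85.1
shift(tool) [ 2.9  3.  64.4] | 65 turn [-0.3  0.5 -0.2]
```

Call:
servo_tool --rows '[[85, [2.9, 3, 25], [-0.3, 0.5, -0.2]], [85, [0, 0, 25], [0, 0, 0]], [85, [0, 0, 14], [0, 0, 0]], [85, [0, 0, 0], [0, 0, 0]], [85, [0, 0, 0], [0, 0, 0]]]'

```text
clock: 20.8
eef_pos: [631.7, 51.4, 117.1]
tcp_rot: [3.14, 0.23, 1.432]
contact_force: [-0.4, -0.1, 0.4]
opening: 0.997
```

Run:
```python
from tgt import *
delta(tcp(45),Rt);delta(tcp(0),Rt)
out=[]
for n in("scene","top"):
    f=grab_frame(n)
    p=proj(n,[[630,35,100]])[0].astype(int)
    im=cv2.resize(f,None,fx=6,fy=6,interpolation=cv2.INTER_CUBIC)
    q=((proj(n,[sense()["eef_pos"],o+Rc.apply([8,0,30]),o+Rc.apply([8,-17,30])])+.5)*6).astype(int)
    for a,c in zip(q,((0,0,255),(0,255,0),(255,0,0))): cv2.circle(im,tuple(map(int,a)),4,c,1)
    x,y=p*6;out.append(im[max(y-240,0):,:][:480,max(x-200,0):][:,:400])
cv2.imwrite("pics/g4.png",np.hstack(out))
```

```text
t 20.8 tcp [631.7  51.4 117.1] rot [3.14  0.23  1.432] F [-0.4 -0.1  0.4] open 85.1
shift(tool) [-0.3 -1.3  1.9] | 2 turn [ 0.1 -0.   0.2]
t 20.8 tcp [631.7  51.4 117.1] rot [3.14  0.23  1.432] F [-0.4 -0.1  0.4] open 85.1
shift(tool) [-0.3 -1.4 46.9] | 47 turn [ 0.1 -0.   0.2]
```

View pics/g4.png

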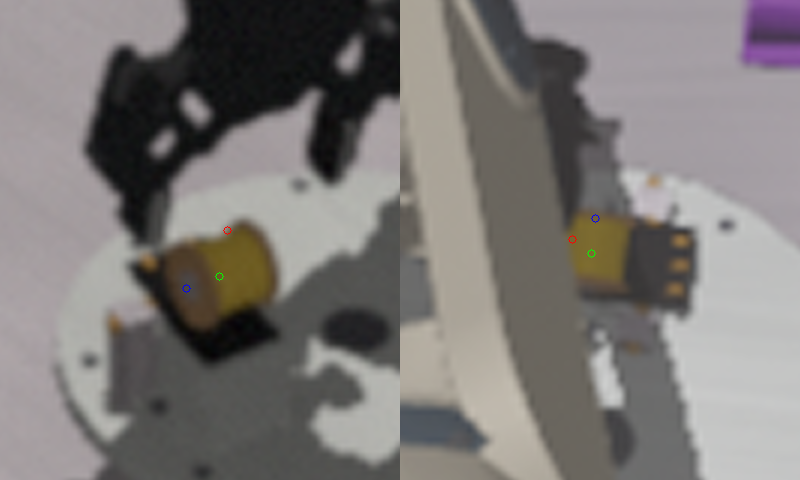

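Fingertips at (150,235) and (325,175) straddle the nose-up coil's flanges centrally, and the tags are visible at (680,265) in the top half. Descend and grip.

Call:
servo_tool --rows '[[85, [-0.3, -1.4, 15], [0, 0, 0]], [85, [0, 0, 15], [0, 0, 0]], [85, [0, 0, 12], [0, 0, 0]], [85, [0, 0, 5], [0, 0, 0]], [85, [0, 0, 0], [0, 0, 0]], [50, [0, 0, 0], [0, 0, 0]], [40, [0, 0, 0], [0, 0, 0]], [38, [0, 0, 0], [0, 0, 0]]]' --force 50

```text
clock: 21.9
eef_pos: [628.4, 40.7, 71.0]
tcp_rot: [3.141, 0.23, 1.433]
contact_force: [0.5, -0.1, -0.4]
opening: 0.442
```

Call:
servo_tool --rows '[[20, [0, 0, 0], [0, 0, 0]], [20, [0, 0, 0], [0, 0, 0]], [20, [0, 0, 0], [0, 0, 0]], [20, [0, 0, 0], [0, 0, 0]]]'

```text
clock: 22.4
eef_pos: [628.6, 40.6, 71.0]
tcp_rot: [3.14, 0.23, 1.433]
contact_force: [0.6, 1.4, 6.2]
opening: 0.389
```

Run:
```python
from tgt import *
delta(tcp(0),Rt);print(yel(grab_frame("scene")))
```

```text
t 22.4 tcp [628.6  40.6  71. ] rot [3.14  0.23  1.433] F [0.6 1.4 6.2] open 33.2
shift(tool) [ 0.   0.3 -0.6] | 1 turn [0.1 0.  0.2]
(array([nan, nan]), 0)yel.py:5: RuntimeWarning: Mean of empty slice.
  m&=(f[...,2]>130)&(f[...,1]>110)&(f[...,0]<90);a=np.argwhere(m);return a.mean(0)[::-1].round(2),len(a)
  ret = um.true_divide(
```

Call:
servo_tool --rows '[[20, [-1.5, 0, -5], [0, 0, 0]], [20, [-3, 0, -10], [0, 0, 0]], [20, [-6, 0, -20], [0, 0, 0]], [20, [-8, 0, -30], [0, 0, 0]], [20, [-8, 0, -35], [0, 0, 0]], [20, [-8, 0, -35], [0, 0, 0]], [20, [0, 0, 0], [0, 0, 0]], [20, [0, 0, 0], [0, 0, 0]]]'

```text
clock: 23.45
eef_pos: [627.4, 37.8, 210.1]
tcp_rot: [3.141, 0.23, 1.433]
contact_force: [0.1, -0.1, -0.9]
opening: 0.392
```

```bash
cat > cam.py <<'E'
from tgt import *
lens=np.array([500.6,-321.2,242.4]);Rk=R.from_euler('z',-1.73)*R.from_euler('y',-.35)
Rk_c=Rk*R.from_matrix(np.diag([-1.,-1,1]));focus=lens+Rk.apply([-90,0,0])
# grasp in coil frame assumed: tcp at Gt
Gt=G-[0,0,19]
def final(back=0,Gt=Gt,dR=R.identity()): # back: mm farther from lens
    return focus+Rk_c.apply(Gt-[-35,0,4]+[back,0,0]),Rk_c*R.from_euler('x',np.pi)*dR
E
python3 - <<'E'
from cam import *
print(focus,Rk_c.as_euler('xyz'))
T,Q=final(80);print(T,Q.as_euler('xyz').round(3));delta(T,Q);T,Q=final();print(T)
out=[]
for n in("scene","top"):
    f=grab_frame(n)
    p=proj(n,[sense()["eef_pos"]])[0].astype(int)
    im=cv2.resize(f,None,fx=6,fy=6,interpolation=cv2.INTER_CUBIC)
    s=sense();r=R.from_euler('xyz',s["tcp_rot"])*R.from_euler('x',-np.pi)
    P=s["eef_pos"]+r.apply(np.array([(-35,20,4),(-35,-20,4),(35,-20,4),(35,20,4)])-Gt)
    cv2.polylines(im,[((proj(n,P)+.5)*6).astype(int).reshape(-1,1,2)],True,(0,0,255),1)
    x,y=p*6;out.append(im[max(y-240,0):,:][:480,max(x-200,0):][:,:400])
cv2.imwrite("pics/g5.png",np.hstack(out))
E
```

```text
[ 514.0028572  -237.72560706  211.53919733] [1.11022302e-16 3.50000000e-01 1.41159265e+00]
[ 533.01261876 -119.33082877  178.41359633] [3.142 0.35  1.412]
t 23.45 tcp [627.4  37.8 210.1] rot [3.141 0.23  1.433] F [ 0.1 -0.1 -0.9] open 33.5
shift(tool) [-156.9  -71.9   69.3] | 186 turn [ 0.4 -6.9  1.2]
[ 521.09896791 -193.53028917  205.84542093]
```

View pics/g5.png

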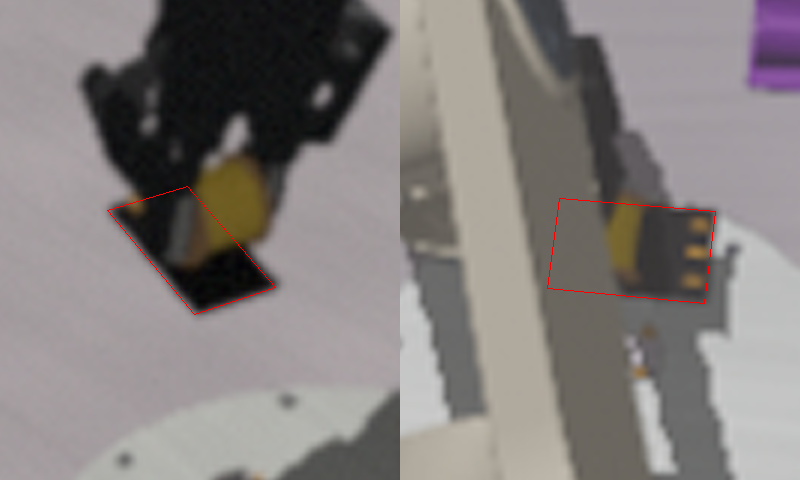

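The predicted plate outline matches the held coil in both views (tags at (695,255) top half, plate corner (195,310) left), so the in-hand pose is known. Go to 80 mm short of the final place.

Call:
servo_tool --rows '[[20, [-32, -14, 14], [0, -1.4, 0.2]], [20, [-32, -14, 14], [0, -1.4, 0.2]], [20, [-32, -14, 14], [0.2, -1.4, 0.2]], [20, [-32, -14, 14], [0.2, -1.4, 0.3]], [20, [-28, -14, 10], [0, -1.3, 0.3]], [20, [0, 0, 0], [0, 0, 0]], [20, [0, 0, 0], [0, 0, 0]]]'

```text
clock: 24.42
eef_pos: [534.4, -117.9, 188.8]
tcp_rot: [-3.141, 0.35, 1.411]
contact_force: [0.2, -0.1, -1.5]
opening: 0.389
```

Run:
```python
from cam import *
delta(*final(80));delta(*final())
```

```text
t 24.43 tcp [ 534.4 -117.9  188.8] rot [-3.141  0.35   1.411] F [ 0.2 -0.1 -1.5] open 33.2
shift(tool) [ 2.  -1.1 10.3] | 11 turn [-0.1  0.  -0. ]
t 24.43 tcp [ 534.4 -117.9  188.8] rot [-3.141  0.35   1.411] F [ 0.2 -0.1 -1.5] open 33.2
shift(tool) [-78.   -1.   10.3] | 79 turn [-0.1  0.  -0. ]
```

Call:
servo_tool --rows '[[20, [-15, -1, 10], [0, 0, 0]], [20, [-20, 0, 0], [0, 0, 0]], [20, [-20, 0, 0], [0, 0, 0]], [20, [-15, 0, 0], [0, 0, 0]], [20, [-8, 0, 0], [0, 0, 0]], [20, [0, 0, 0], [0, 0, 0]], [20, [0, 0, 0], [0, 0, 0]]]'

```text
clock: 25.3
eef_pos: [521.0, -193.4, 206.5]
tcp_rot: [-3.141, 0.351, 1.411]
contact_force: [0.6, 0.7, -1.4]
opening: 0.39
```

Run:
```python
from cam import *
delta(*final())
out=[];t=np.linspace(0,2*np.pi,40)
for n in("scene","top"):
    f=grab_frame(n);cv2.imwrite(f"pics/{n}9.png",f)
    p=proj(n,[(lens+focus)/2])[0].astype(int)
    k=5;im=cv2.resize(f,None,fx=k,fy=k,interpolation=cv2.INTER_CUBIC)
    s=sense();r=R.from_euler('xyz',s["tcp_rot"])*R.from_euler('x',-np.pi)
    P=s["eef_pos"]+r.apply(np.array([(-35,20,4),(-35,-20,4),(35,-20,4),(35,20,4)])-Gt)
    d=lambda P,c:cv2.polylines(im,[((proj(n,P)+.5)*k).astype(int).reshape(-1,1,2)],True,c,1)
    d(P,(0,0,255));d([lens+Rk.apply((0,24*np.cos(a),24*np.sin(a))) for a in t],(0,0,255));d([lens,focus],(255,0,255))
    x,y=p*k;out.append(im[max(y-240,0):,:][:480,max(x-200,0):][:,:400])
cv2.imwrite("pics/g6.png",np.hstack(out))
```

```text
t 25.3 tcp [ 521.  -193.4  206.5] rot [-3.141  0.351  1.411] F [ 0.6  0.7 -1.4] open 33.3
shift(tool) [0.2 0.1 0.6] | 1 turn [-0.  0. -0.]
```

View pics/g6.png

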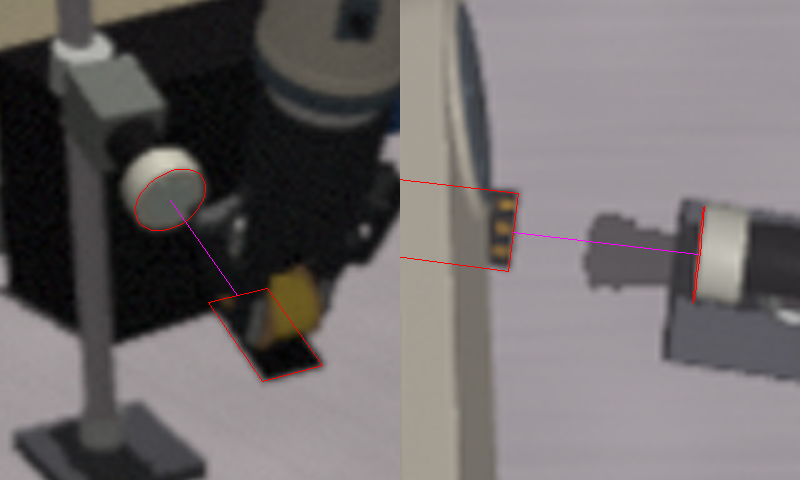

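The last view shows the tags edge at (516,232) right half on the lens axis and the plate outline matching, with nothing near the camera. Final check is the lever in its holder and stillness.

Run:
```python
from cam import *
a=cv2.imread("pics/scene0.png").astype(int);b=cv2.imread("pics/scene9.png").astype(int)
p=proj("scene",[[445,297,100]])[0].astype(int);sl=np.s_[p[1]-22:p[1]+14,p[0]-20:p[0]+20]
for f in(a,b):
    m=f[sl].max(2)<45;q=np.argwhere(m);top=q[q[:,0]<14];print(q.mean(0).round(2),len(q),top.mean(0).round(2))
for n in("scene","top"):
    T=np.linalg.inv(CAL[n]["world_to_cam"])
    for t in("camera_head","pry_lever","bare_bobbin"):
        for d in boxes_of(n,t)[:1]: print(n,t,round(d["conf"],2),(T@np.r_[d["centre"],1])[:3].round())
delta(*final());s=sense();print(abs(s["qvel"]).max())
```

```text
[22.57 20.2 ] 220 [11.62 22.09]
[22.56 20.34] 219 [11.62 22.09]
scene camera_head 0.95 [ 501. -371.  273.]
scene pry_lever 0.64 [ 522. -179.  215.]
scene bare_bobbin 0.75 [463.  71.  77.]
top camera_head 0.96 [ 489. -377.  286.]
top pry_lever 0.65 [450. 286. 125.]
top bare_bobbin 0.72 [623. 310.  79.]
t 25.7 tcp [ 521.1 -193.5  206.6] rot [-3.141  0.351  1.411] F [ 0.1  0.  -0.9] open 33.5
shift(tool) [0.2 0.  0.7] | 1 turn [-0.  0. -0.]
0.0016415582825034178
```

Call:
servo_tool --rows '[[20, [0, 0, 0.5], [0, 0, 0]], [20, [0, 0, 0], [0, 0, 0]], [20, [0, 0, 0], [0, 0, 0]], [20, [0, 0, 0], [0, 0, 0]]]'

```text
clock: 26.2
eef_pos: [521.0, -193.9, 206.2]
tcp_rot: [-3.141, 0.351, 1.411]
contact_force: [-0.1, 0.4, -1.6]
opening: 0.391
```

The lever stands exactly as it did at the start (handle silhouette shift under 0.2 px), and the arm is still.

```bash
python3 -c "from rig import *;print(sign_off())"
```

```text
the job is handed in; nothing more can be done
None
```

I did the whole job in order, and handed it in at 26.2 s of the 61 s while still holding the coil at the camera.

- **Freeing the coil:** I took the lever from its holder, hooked its toe under the front edge and lifted until the toe stood about 20 mm above the coil's seated underside. With the toe lowered again, the coil stayed nose-up. Its bobbin had shifted about 1.6 px in the image, which fits 0.23 rad.
- **Lever return:** I stood it back in the holder, and its silhouette matches the starting picture to within 0.2 px.
- **Coil at the camera:** I gripped the coil across the flanges and lifted it out. Where I expected the base plate from the grip, it matched the camera pictures to about 1–2 mm. The tool ended within about 1 mm and 0.001 rad of its target, and the last reading before handing in showed it at rest.

**Doubts:**
- **Camera pose:** it came from my own fit to the pictures, so it carries about 2 mm and 0.01–0.02 rad. In the last overlay the lens ring was about 1.5 mm off in the top view.
- **Lift force:** I never saw the 8–10 N peak, because the force readings came only between lift steps. That the coil snapped free rests on the pictures.
- **Other objects:** I did not check the rest of the scene one by one at the end. The network's guesses for the lever in the scene view and the bare bobbin in the top view were clearly wrong, so I ignored them.

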